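# Check the depth of a mortise with a depth rod

### The job

Measure how deep the square mortise is: take the depth gauge out of its stand by its black grip and push its rod straight down into the block with the square hole, until the rod stands on the bottom of the hole and the sliding foot has been pushed up by the face of the block. Keep hold until it has bottomed, then let go and leave the gauge standing upright in the hole, with the foot flat on the block, so the depth can be read.

Things in the scene. Friction and masses are not known exactly. Their poses are not given: they have to be found in the camera images.
- gauge: Loose depth gauge, 170 g: upright steel rod 14 mm thick with dark rings and a round foot; black grip 26 mm in diameter, 95 to 145 mm above the tip (hold it at about 120). Origin: rod's lower tip; z up the rod; round, any yaw. Starts upright, tip 20 mm above the table, 20 mm deep in the 22 mm hole of a fixed plywood stand 80 x 80 x 40 mm: lift it straight up to clear.
- foot (a point): Underside centre of the gauge's sliding foot, an aluminium disc 64 mm in diameter, 10 mm thick. Starts 20 mm above the tip; slides up the rod to 65 mm when pushed, against about 3 N of friction, more than the gauge's weight (so it does not sink by itself: push), and stays there. Its distance from the tip is the depth reading.
- mortise (a point): Mouth centre of the square mortise, 37 x 37 mm, in the top of a fixed ash block 100 x 100 x 70 mm high (top face 70 mm above the table); z up, x and y along the block's sides. Blind, 25 to 50 mm deep, different each time. Another block of the same size and wood has a round hole 37 mm wide: leave that one.
- mortise_floor: The flat rigid bottom of the square mortise: a wooden plate 20 mm thick inside the block. Origin: centre of its underside, so the bottom the rod comes to stand on is 20 mm above this origin; z up.
Things that resemble listed ones, but are neither listed nor needed, are in the scene too. What is shaped like the gauge but blue or purple is not meant. Leave any yellow look-alike of the part that bears mortise alone.

How it is judged:
By the outcome, as a careful person would: the job done as asked, in the order asked, and still so for the second after the job is handed in, with the robot touching nothing.
It also fails if it takes over 38 s, if anything falls off the work surface, if the arm or the gripper's body presses on something with over 40 N, if the wrist force passes 120 N, or if a joint passes its speed limit or range.

### The arm

A 7-joint arm with a two-finger parallel gripper is mounted at the origin on the work surface. World frame = base frame: x ahead of the robot, y to its left, z up, the work surface at z = 0. Lengths are in m, angles in rad, forces in N, time in s.
With the tool pointing down it reaches from about 0.4 to 0.875 m from the base axis. Payload 19.3 kg.
Tool frame: the origin (TCP) lies on the centre line of the jaws, within the pads' length; the fingertips stand 25 mm ahead of it and the grasp point (between the pads) lies 6 mm ahead of it (tips_ahead is the distance from the TCP to the fingertips, in m); z points along the fingers, y is the direction in which the jaws open and shut (so a half turn about z gives the same grasp; the last joint's range is limited). The gripper opens to 85 mm and grips with 20 to 120 N. Pads are 22 mm wide; open, the fingers measure 114 mm over their backs; the gripper's body (76 mm by 85 mm) begins 54 mm behind the grasp point. The pads swing forward as they close: fully open they stand 13 mm farther back than shut.
Start: joints at [-1.267, 0.521, -0.036, 1.599, 0.021, 1.021, -0.113], TCP at [0.228, 0.582, 0.256] pointing down, gripper open.
Joint ranges: [-2.91, 2.91], [-0.3, 2.13], [-1.5, 1.42], [0.17, 2.43], [-1.26, 4.41], [0.16, 1.93], [-2.52, 2.52]. Speed limits (rad/s): [1.89, 1.89, 2.39, 2.39, 3.01, 3.01, 3.01].

### API

Orientations are given as [roll, pitch, yaw] about the fixed x, y, z axes, in that order (R = Rz(yaw) Ry(pitch) Rx(roll)).
In Python, from workcell import observe, grab_frame, job_done, outline_of, tips_ahead gives the robot as it stands. The module is installed in compiled form; this text tells all that it offers.
- The arm moves only by the tool move_arm, never from a script. Its argument "motion" is a list of rows, each a list of 2 entries, a list of its own where there are three numbers: the shift along the world's x, y, z in mm, then the turn, a rotation vector about the world's x, y, z in rad. A call has 1 to 12 rows; each row is the pose to reach, as a shift and turn from the pose commanded when the call began; what a row does not reach only later rows make up. A row lasts 1/8 s, in which the tool goes at most 62.5 mm and 10.7 degrees, less where a joint would pass 70% of its speed; a pose out of reach is approached as far as the arm can. A call with a gripper value outside its range is refused whole. "jaw" is the finger opening in mm, from 0 to 85.4, set as the call begins (left out, the last holds). The fingers move at their own pace and stop on an object; "grip_force" is the grip in N (left out, the last holds). Time passes only in rows, so rows that repeat a pose let the fingers close. It gives the time, the measured TCP pose, the force and the opening at its end, in the units of the state.
- observe(): the state, without advancing time (a new reading comes with each control period).
- grab_frame(name): name is "scene" or "top"; returns a dict with "frame" (420x560x3 uint8, red, green, blue), "fx", "fy", "cx", "cy" (pixels), "dist" ([k1, k2, p1, p2, k3] as OpenCV has them; the pictures are not rectified), "T" (4x4, takes a point from camera to world coordinates). Camera axes: x right, y down, z forward; pixel columns grow to the right and rows downward; lengths in m; the calibration is good to about 2 mm. A picture is of the moment at which its call begins. There is no depth.
- job_done(): hands the job in, once; it reports no verdict.
Trained networks look in the newest picture that a camera, given by its name, has taken for a name from the list of things; names that differ only in an ending like _2 or _b are one class to them, and where a whole thing is asked for, a point or a joint stands for the part that bears it (a point fixed in the world has none). Each returns a list of dicts, best first, with "score" (0 to 1); they miss things now and then, are a little off and sometimes report something else, mostly with a low value. They report only what shows in the picture. A call takes as long as a camera call. They do not tell look-alikes from the thing itself.
- outline_of(label, camera): "pixels" (420x560 bool, what is visible of it) and "pixel" ([column, row] in pixels, amid what is visible of it).
The state is a dict: "clock": time; "qpos": joint angles; "qd": joint speeds; "joint_efforts": joint torques, N m; "position": TCP position; "tool_rot": TCP orientation; "force": force on the tool from outside, world axes, zero at the start; "moment": the same for the moment, N m; "grip_width": finger opening in m.
Only numpy, scipy, OpenCV 4.12 (cv2) and the standard library are available. Lean on these libraries where they do the work, as an engineer would, in place of code of your own. Each camera call takes 0.05 s, during which the arm holds its last target.

## Working session

There is one attempt and no reset: what is moved stays moved. The work goes in short steps, Python scripts to look and compute and a tool call to move; the robot and the scene stay as the last step left them, time stands still between calls to the robot, and variables do not carry over. Pictures are saved under pics/ and viewed, and the job is handed in when it is done.

Besides the shell and the picture viewer there is one more tool, called after "Call:" as name(argument=value, ...) on one line, values as JSON. move_arm: Moves the arm, as the interface text tells. Its arguments: {"type":"object","properties":{"motion":{"type":"array"},"jaw":{"type":"number"},"grip_force":{"type":"number"}},"required":["motion"]}

```bash
mkdir -p pics
cat > h.py <<'E'
import numpy as np, cv2
from workcell import observe, grab_frame, job_done, outline_of, tips_ahead
def K(f): return np.array([[f['fx'],0,f['cx']],[0,f['fy'],f['cy']],[0,0,1.]])
def ray(f,px):
    u=cv2.undistortPoints(np.array([[px]],float),K(f),np.array(f['dist'],float))[0,0]
    T=np.array(f['T']); d=T[:3,:3]@np.array([u[0],u[1],1]); return T[:3,3],d/np.linalg.norm(d)
def atz(f,px,z):
    o,d=ray(f,px); return o+d*(z-o[2])/d[2]
def proj(f,P):
    Ti=np.linalg.inv(np.array(f['T'])); P=np.atleast_2d(np.array(P,float))
    r,_=cv2.Rodrigues(Ti[:3,:3]); p,_=cv2.projectPoints(P,r,Ti[:3,3],K(f),np.array(f['dist'],float)); return p[:,0]
def save(n,img): cv2.imwrite('pics/'+n,img[:,:,::-1])
E
python3 - <<'E'
from h import *
print({k:np.round(v,4) for k,v in observe().items()}, tips_ahead)
for n in("scene","top"):
    f=grab_frame(n); save(n+'0.png',f['frame']); print(n,np.round(f['T'],3).tolist(),f['fx'])
    np.save('pics/%s0.npy'%n,f,allow_pickle=True)
    for l in("gauge","mortise"):
        for o in outline_of(l,n): 
            ys,xs=np.nonzero(o['pixels']); print(l,round(o['score'],2),np.round(o['pixel']),xs.min(),xs.max(),ys.min(),ys.max())
E
```

```text
{'clock': np.float64(0.0), 'qpos': array([-1.2672,  0.522 , -0.0364,  1.6   ,  0.0212,  1.0211, -0.1128]), 'qd': array([ 0.0008, -0.0001, -0.0013, -0.0008, -0.0009,  0.001 ,  0.0001]), 'joint_efforts': array([-2.90000e-03, -9.27075e+01,  1.97830e+00, -3.69940e+01,
        1.77000e-02,  8.20000e-03,  0.00000e+00]), 'position': array([0.2281, 0.5816, 0.2557]), 'tool_rot': array([-3.1405e+00,  1.0000e-04,  2.7678e+00]), 'force': array([ 0.3696,  0.0838, -0.6437]), 'moment': array([0.02  , 0.0207, 0.0087]), 'grip_width': np.float64(0.0854)} 0.025
scene [[-0.855, 0.392, -0.34, 0.78], [0.519, 0.63, -0.578, 0.566], [-0.012, -0.671, -0.742, 0.84], [0.0, 0.0, 0.0, 1.0]] 385.13531152793365
gauge 0.83 [260. 331.] 249 278 302 346
gauge 0.79 [333. 347.] 319 348 322 366
gauge 0.64 [306. 305.] 294 320 276 322
mortise 0.79 [281. 159.] 262 297 139 177
mortise 0.77 [212. 147.] 197 232 128 167
mortise 0.61 [236. 185.] 214 250 164 203
top [[0.013, -0.988, 0.155, 0.278], [-1.0, -0.012, 0.005, -0.018], [-0.003, -0.155, -0.988, 1.11], [0.0, 0.0, 0.0, 1.0]] 474.4948029253231
gauge 0.96 [176. 136.] 162 191 118 152
gauge 0.8 [127. 181.] 106 142 165 195
gauge 0.55 [167. 183.] 151 183 166 195
mortise 0.87 [366. 207.] 339 399 173 234
mortise 0.74 [452. 218.] 421 478 189 244
mortise 0.73 [172. 186.] 157 184 169 195
mortise 0.67 [384. 285.] 351 413 254 314
```

View pics/scene0.png

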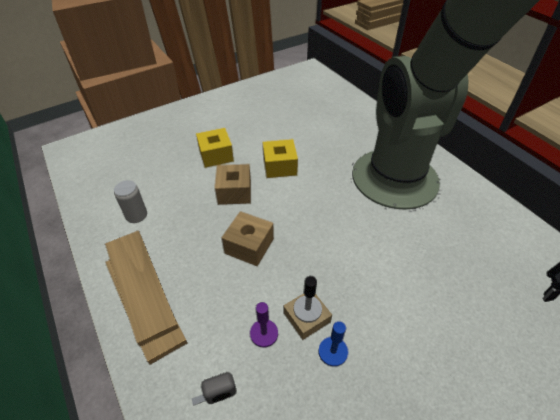

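View pics/top0.png

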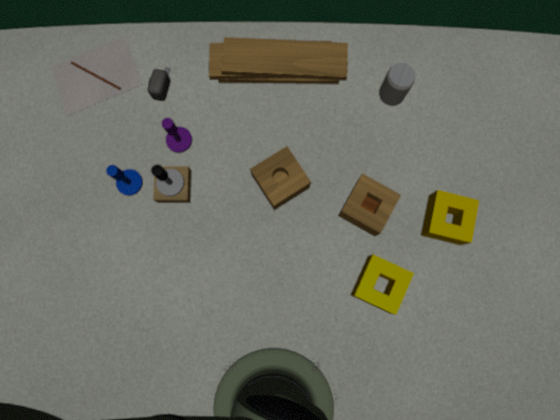

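Run:
```python
from h import *
s=np.load('pics/scene0.npy',allow_pickle=True).item()['frame'];t=np.load('pics/top0.npy',allow_pickle=True).item()['frame']
a=cv2.resize(t[165:320,335:485],None,fx=2.6,fy=2.6,interpolation=cv2.INTER_CUBIC)
b=cv2.resize(t[100:210,90:205],None,fx=3.4,fy=3.4,interpolation=cv2.INTER_CUBIC)
h=max(a.shape[0],b.shape[0]);c=np.zeros((h,a.shape[1]+b.shape[1],3),np.uint8);c[:a.shape[0],:a.shape[1]]=a;c[:b.shape[0],a.shape[1]:]=b
print(c.shape);save('crop0.png',c)
```

```text
(403, 781, 3)
```

View pics/crop0.png

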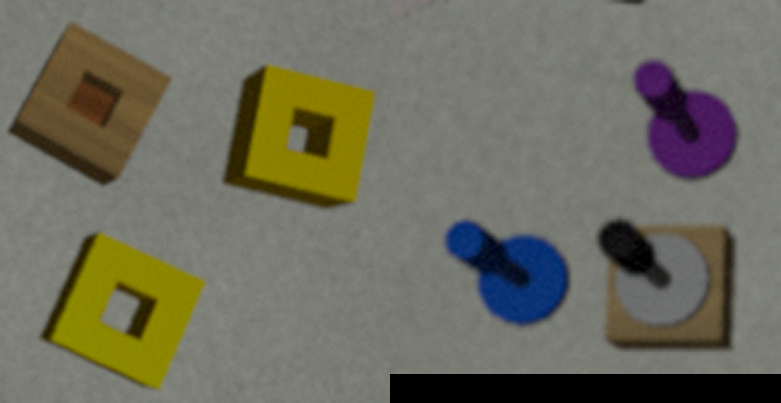

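Candidates in the top picture:
- **Gauge:** black grip with grey foot in the plywood stand at (165,178), blue at (120,176), purple at (172,130). The black one is meant.
- **Mortise:** wooden block with a square hole at (371,204), wooden block with a round hole at (280,175), yellow look-alikes at (453,217) and (383,285). The wooden block with the square hole is meant, and the crop confirms it.

Next I'll measure the positions.

Run:
```python
from h import *
from scipy.optimize import minimize
F={n:np.load('pics/%s0.npy'%n,allow_pickle=True).item() for n in("scene","top")}
# foot disc: grey, bright. mask
def fitmask(mask,model,f,p0):
    # maximise IoU of filled projected polygon at 4x supersampling
    ys,xs=np.nonzero(mask); x0,x1,y0,y1=xs.min()-6,xs.max()+7,ys.min()-6,ys.max()+7
    M=cv2.resize(mask[y0:y1,x0:x1].astype(np.float32),None,fx=4,fy=4,interpolation=cv2.INTER_LINEAR)
    def cost(p):
        R=np.zeros(M.shape,np.float32)
        for poly in model(p):
            q=(proj(f,poly)-[x0,y0]+.5)*4-.5
            cv2.fillConvexPoly(R,cv2.convexHull(np.round(q*16).astype(np.int32)),1.,shift=4)
        return np.abs(R-M).sum()/M.sum()
    r=min((minimize(cost,np.array(p0)+d,method='Nelder-Mead',options=dict(initial_simplex=None,xatol=1e-5,fatol=1e-4)) for d in [np.zeros(len(p0)),np.r_[.004,.004,np.zeros(len(p0)-2)],np.r_[-.004,.004,np.zeros(len(p0)-2)]]),key=lambda r:r.fun)
    return r.x,r.fun
th=np.linspace(0,2*np.pi,40,endpoint=False);C=np.c_[np.cos(th),np.sin(th)]
def cyl(r,za,zb): return lambda p:[np.vstack([np.c_[p[0]+r*C[:,0],p[1]+r*C[:,1],np.full(40,z)] for z in(za,zb)])]
def box(h,za,zb):
    def m(p):
        c,s=np.cos(p[2]),np.sin(p[2]);q=np.array([[h,h],[-h,h],[-h,-h],[h,-h]])@np.array([[c,s],[-s,c]])
        return [np.vstack([np.c_[q+p[:2],np.full(4,z)] for z in(za,zb)])]
    return m
roi={'scene':((280,332,270,338),(210,256,160,208)),'top':((146,196,160,206),(334,404,170,238))}
out=[]
for n,f in F.items():
    im=f['frame'].astype(int);V=im.max(2);S=V-im.min(2)
    g=np.zeros(V.shape,bool);a,b,c,d=roi[n][0];g[c:d,a:b]=True
    w=np.zeros(V.shape,bool);a,b,c,d=roi[n][1];w[c:d,a:b]=True
    black=g&(V<45); 
    wood=w&((im[...,0]-im[...,2])>14)
    big=lambda m:(lambda L:L[1]==1+np.argmax(L[2][1:,4]))(cv2.connectedComponentsWithStats(m.astype(np.uint8))) 
    black=big(black);wood=cv2.morphologyEx(big(wood).astype(np.uint8),cv2.MORPH_CLOSE,np.ones((5,5)))>0
    cb=np.array([np.mean(np.nonzero(black)[1]),np.mean(np.nonzero(black)[0])]);cw=np.array([np.mean(np.nonzero(wood)[1]),np.mean(np.nonzero(wood)[0])])
    print(n,black.sum(),cb,wood.sum(),cw)
    pg=fitmask(black,cyl(.013,.115,.165),f,atz(f,cb,.14)[:2]);print(' grip',pg)
    pw=min((fitmask(wood,box(.05,0,.07),f,np.r_[atz(f,cw,.05)[:2],y]) for y in(0.2,.6,1.0,1.4)),key=lambda r:r[1]);print(' block',pw)
    v=im.astype(np.uint8).copy()
    for m,p,col in((cyl(.013,.115,.165),pg[0],(0,255,0)),(cyl(.032,.04,.05),pg[0],(255,0,0)),(cyl(.0,.02,.165),pg[0],(255,255,0)),(box(.05,0.,.07),pw[0],(0,0,255)),(box(.0185,.07,.07),pw[0],(255,0,0))):
        pass
    z=5;ims=[]
    for rr,ms in((roi[n][0],((cyl(.013,.115,.165),pg[0],(0,255,0)),(cyl(.032,.05,.05),pg[0],(255,0,0)))),(roi[n][1],((box(.05,0.,.07),pw[0],(0,0,255)),(box(.0185,.07,.07),pw[0],(255,0,0))))):
        a,b,c,d=rr;I=cv2.resize(v[c:d,a:b],None,fx=z,fy=z,interpolation=cv2.INTER_CUBIC)
        for m,p,col in ms:
            q=cv2.convexHull(np.round((proj(f,m(p)[0])-[a,c]+.5)*z).astype(np.int32));cv2.polylines(I,[q],True,col,1)
        ims.append(cv2.resize(I,(390,int(390*I.shape[0]/I.shape[1]))))
    H=max(i.shape[0] for i in ims);c=np.zeros((H,780,3),np.uint8)
    for k,i in enumerate(ims): c[:i.shape[0],390*k:390*k+390]=i
    save('fit_'+n+'.png',c)
```

```text
scene 202 [309.77722772 286.94554455] 1532 [231.6462141  181.96605744]
 grip (array([0.51021466, 0.24618535]), np.float64(0.35124343633651733))
 block (array([ 0.46310721, -0.21557463,  1.07130968]), np.float64(0.10803254693746567))
top 188 [160.53723404 173.43617021] 2258 [369.73649247 204.69176262]
 grip (array([0.50718434, 0.24280454]), np.float64(0.33307015895843506))
 block (array([ 0.46266811, -0.21548218,  1.06552705]), np.float64(0.029512254521250725))
```

View pics/fit_scene.png

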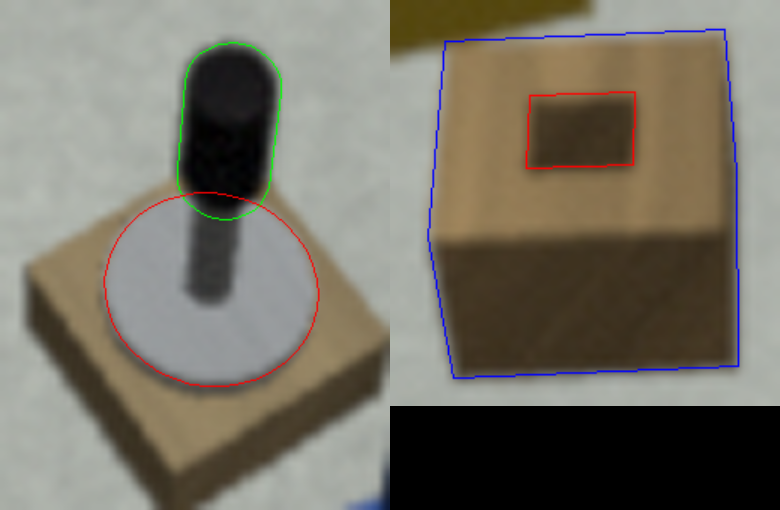

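View pics/fit_top.png

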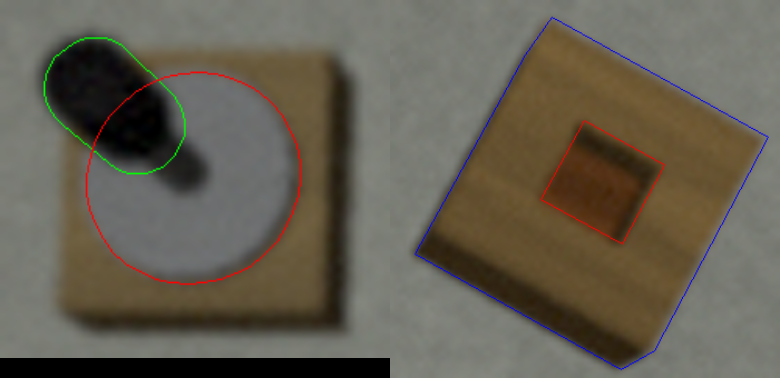

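The images give gauge axis ≈ (0.509, 0.244) and mortise ≈ (0.463, −0.2155). The two cameras agree to about 3 mm for the gauge and 0.5 mm for the mortise. Now I'll move above the gauge at the current height.

Call:
move_arm(motion=[[[28, -34, 0], [0, 0, 0]], [[56, -68, 0], [0, 0, 0]], [[84, -101, 0], [0, 0, 0]], [[112, -135, 0], [0, 0, 0]], [[140, -169, 0], [0, 0, 0]], [[169, -203, 0], [0, 0, 0]], [[197, -237, 0], [0, 0, 0]], [[225, -270, 0], [0, 0, 0]], [[253, -304, 0], [0, 0, 0]], [[281, -338, 0], [0, 0, 0]], [[281, -338, 0], [0, 0, 0]], [[281, -338, 0], [0, 0, 0]]])

```text
clock: 1.8
position: [0.5089, 0.2443, 0.2562]
tool_rot: [3.141, -0.0, 2.768]
force: [-0.2, -0.0, -0.3]
grip_width: 0.0853
```

Run:
```python
from h import *
for n in("scene","top"):
    f=grab_frame(n)['frame']; c=f[200:370,230:400] if n=='scene' else f[90:230,80:240]
    save(n+'1.png',cv2.resize(c,None,fx=3.4,fy=3.4,interpolation=cv2.INTER_CUBIC))
```

```text
(no output)
```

View pics/scene1.png

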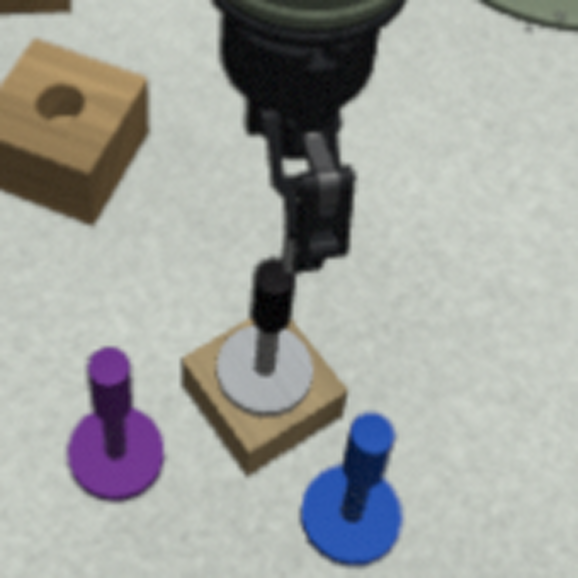

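View pics/top1.png

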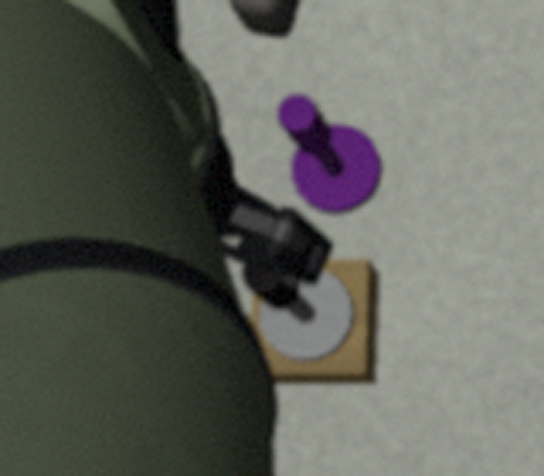

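The open jaws are above the black grip at crop (272,280) in the scene view, and the blue and purple look-alikes are clear. Descending.

Call:
move_arm(motion=[[[0, 0, -25], [0, 0, 0]], [[0, 0, -50], [0, 0, 0]], [[0, 0, -75], [0, 0, 0]], [[0, 0, -95], [0, 0, 0]], [[0, 0, -110], [0, 0, 0]], [[0, 0, -110], [0, 0, 0]]])

```text
clock: 2.65
position: [0.5086, 0.2441, 0.1456]
tool_rot: [-3.14, -0.001, 2.769]
force: [-0.1, 0.0, 0.7]
grip_width: 0.0853
```

Run:
```python
from h import *
print(np.round(observe()['force'],2))
for n in("scene",):
    f=grab_frame(n)['frame']; c=f[230:370,250:390]
    save(n+'2.png',cv2.resize(c,None,fx=4,fy=4,interpolation=cv2.INTER_CUBIC))
```

```text
[-0.15  0.03  0.68]
```

View pics/scene2.png

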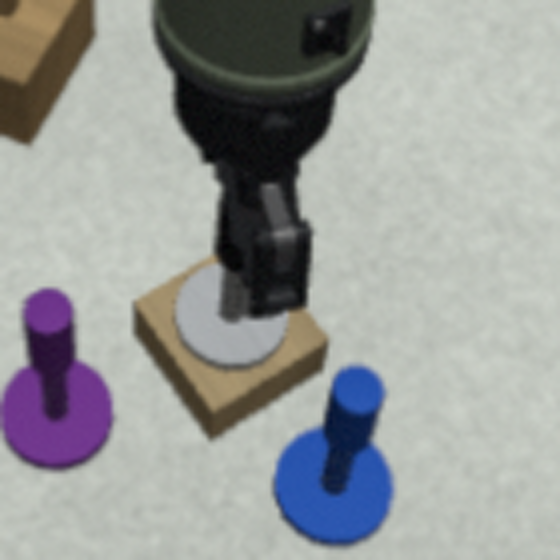

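Call:
move_arm(motion=[[[0, 0, 0], [0, 0, 0]], [[0, 0, 0], [0, 0, 0]], [[0, 0, 0], [0, 0, 0]], [[0, 0, 0], [0, 0, 0]], [[0, 0, 0], [0, 0, 0]], [[0, 0, 0], [0, 0, 0]]], jaw=0, grip_force=60)

```text
clock: 3.45
position: [0.5093, 0.2439, 0.1464]
tool_rot: [3.141, 0.0, 2.768]
force: [-0.1, 0.8, 1.5]
grip_width: 0.025
```

Gripped at 25 mm opening, which matches the 26 mm grip. Lifting straight up.

Call:
move_arm(motion=[[[0, 0, 10], [0, 0, 0]], [[0, 0, 25], [0, 0, 0]], [[0, 0, 45], [0, 0, 0]], [[0, 0, 70], [0, 0, 0]], [[0, 0, 95], [0, 0, 0]], [[0, 0, 110], [0, 0, 0]], [[0, 0, 110], [0, 0, 0]]])

```text
clock: 4.32
position: [0.5095, 0.244, 0.2573]
tool_rot: [3.14, 0.001, 2.768]
force: [0.5, -0.4, -1.7]
grip_width: 0.0249
```

Run:
```python
from h import *
print(np.round(observe()['qpos'],2))
f=grab_frame("scene")['frame']; c=f[190:360,230:400]
save('scene3.png',cv2.resize(c,None,fx=3.4,fy=3.4,interpolation=cv2.INTER_CUBIC))
```

```text
[-0.59  0.42  0.05  1.76 -0.03  0.95  0.67]
```

View pics/scene3.png

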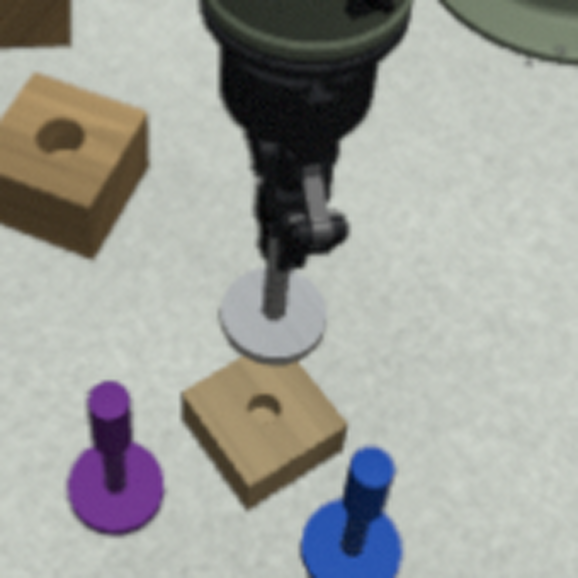

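The gauge is out and upright, and the empty stand hole shows at crop (264,405). Carrying it over the mortise.

Call:
move_arm(motion=[[[-2, -20, 0], [0, 0, 0]], [[-6, -60, 0], [0, 0, 0]], [[-11, -110, 0], [0, 0, 0]], [[-16, -160, 0], [0, 0, 0]], [[-21, -210, 0], [0, 0, 0]], [[-26, -260, 0], [0, 0, 0]], [[-31, -310, 0], [0, 0, 0]], [[-36, -360, 0], [0, 0, 0]], [[-41, -410, 0], [0, 0, 0]], [[-44, -445, 0], [0, 0, 0]], [[-46, -459, 0], [0, 0, 0]], [[-46, -459, 0], [0, 0, 0]]])

```text
clock: 5.88
position: [0.4625, -0.2156, 0.2558]
tool_rot: [-3.141, -0.001, 2.766]
force: [-0.3, 1.3, -1.4]
grip_width: 0.0248
```

Call:
move_arm(motion=[[[0, 0, -10], [0, 0, 0]], [[0, 0, -25], [0, 0, 0]], [[0, 0, -35], [0, 0, 0]], [[0, 0, -35], [0, 0, 0]]])

```text
clock: 6.38
position: [0.4629, -0.2147, 0.2203]
tool_rot: [-3.141, -0.002, 2.768]
force: [0.7, 0.2, -1.9]
grip_width: 0.0249
```

Run:
```python
from h import *
o=observe();print(np.round(o['qpos'],2),np.round(o['position'],4),np.round(o['force'],2))
for n in("scene","top"):
    F=grab_frame(n);f=F['frame'].copy(); p=o['position']
    c=f[80:220,160:300] if n=='scene' else f[150:290,310:450]
    o0=np.array([160,80] if n=='scene' else [310,150])
    I=cv2.resize(c,None,fx=4,fy=4,interpolation=cv2.INTER_CUBIC)
    tip=p[2]+.006-.12-.012
    for P in ([p[0],p[1],tip],[.463,-.2155,.07]):
        q=(proj(F,P)[0]-o0+.5)*4; cv2.circle(I,tuple(int(x) for x in q),3,(0,255,0) if P[2]!=.07 else (255,0,0),-1)
    save(n+'4.png',I)
```

```text
[ 0.16  0.39  0.2   1.94 -0.11  0.82  1.62] [ 0.4629 -0.2147  0.2203] [ 0.74  0.25 -1.94]
```

View pics/scene4.png

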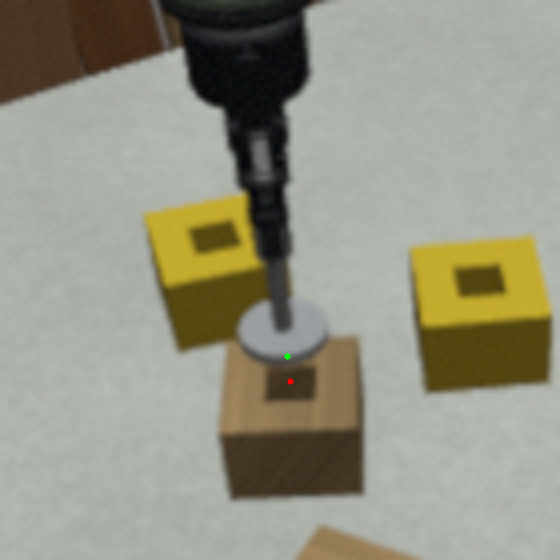

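View pics/top4.png

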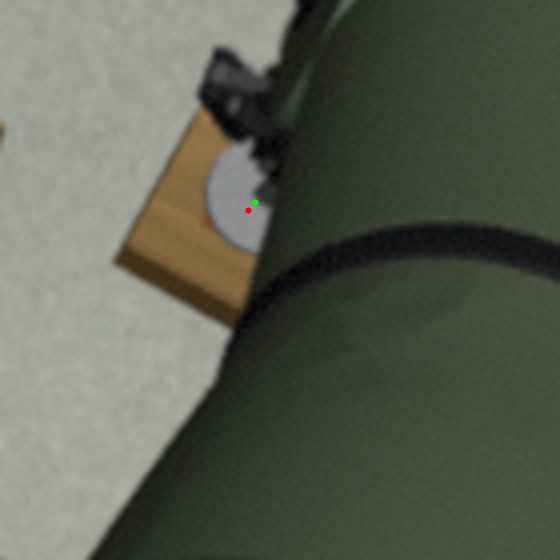

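Run:
```python
from h import *
F=grab_frame("scene");p=observe()['position'];f=F['frame'].astype(int)
tip=p[2]-.126
V=f.max(2);S=V-f.min(2);m=np.zeros(V.shape,bool);m[150:175,215:245]=True
print(np.round(proj(F,[[p[0],p[1],tip+.03],[p[0],p[1],tip+.02]]),2), np.round(proj(F,[[p[0]+.032*a,p[1]+.032*b,tip+.03] for a,b in((.855,-.519),(-.855,.519),(.52,.855),(-.52,-.855))]),1))
I=cv2.resize(F['frame'][140:185,205:260],None,fx=12,fy=12,interpolation=cv2.INTER_CUBIC)
th=np.linspace(0,2*np.pi,40)
for z,c in((.03,(255,0,0)),(.02,(0,0,255))):
    q=(proj(F,np.c_[p[0]+.032*np.cos(th),p[1]+.032*np.sin(th),np.full(40,tip+z)])-[205,140]+.5)*12
    cv2.polylines(I,[np.round(q).astype(np.int32)],True,c,1)
save('foot5.png',I)
```

```text
[[230.09 160.48]
 [230.43 163.15]] [[218.8 160.6]
 [241.4 160.4]
 [229.2 168. ]
 [231.  153.2]]
```

View pics/foot5.png

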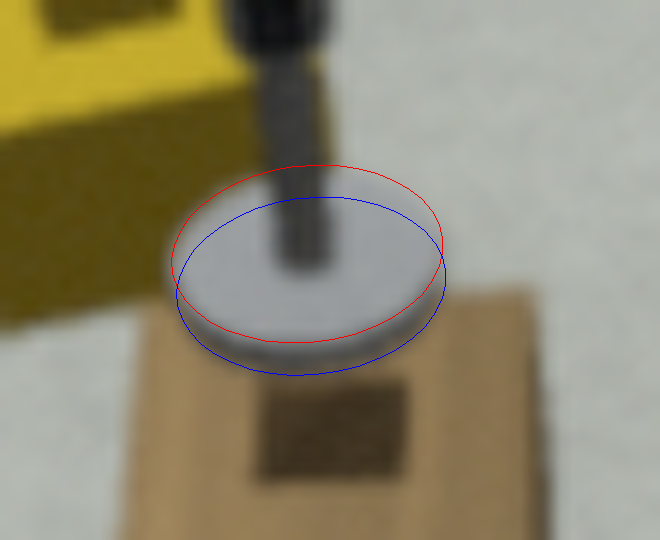

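The held foot lies within about 1 mm of the place expected from the TCP. Inserting to just above foot contact.

Call:
move_arm(motion=[[[0, 0, -12], [0, 0, 0]], [[0, 0, -24], [0, 0, 0]], [[0, 0, -34], [0, 0, 0]], [[0, 0, -40], [0, 0, 0]], [[0, 0, -40], [0, 0, 0]]])

```text
clock: 7.15
position: [0.463, -0.2151, 0.1808]
tool_rot: [-3.141, -0.001, 2.768]
force: [0.3, -0.1, -1.7]
grip_width: 0.0243
```

Call:
move_arm(motion=[[[0, 0, -3], [0, 0, 0]], [[0, 0, -6], [0, 0, 0]], [[0, 0, -8], [0, 0, 0]], [[0, 0, -8], [0, 0, 0]]])

```text
clock: 7.65
position: [0.4633, -0.2152, 0.1733]
tool_rot: [-3.142, 0.0, 2.768]
force: [-0.4, -0.2, -2.4]
grip_width: 0.0246
```

Call:
move_arm(motion=[[[0, 0, -1], [0, 0, 0]], [[0, 0, -2], [0, 0, 0]], [[0, 0, -3], [0, 0, 0]], [[0, 0, -3], [0, 0, 0]]])

```text
clock: 8.15
position: [0.4632, -0.2151, 0.1702]
tool_rot: [-3.142, -0.0, 2.768]
force: [0.1, 0.3, -0.3]
grip_width: 0.0246
```

Run:
```python
from h import *
F=grab_frame("scene");print(np.round(observe()['force'],2))
I=cv2.resize(F['frame'][130:200,200:270],None,fx=8,fy=8,interpolation=cv2.INTER_CUBIC)
save('in6.png',I)
```

```text
[-0.38  0.25 -0.56]
```

View pics/in6.png

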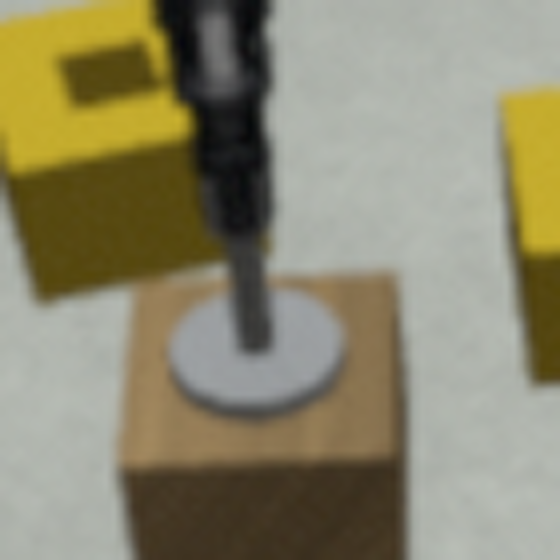

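The rod is in the hole and the foot is at the block face. Pushing on in small steps.

Call:
move_arm(motion=[[[0, 0, -1], [0, 0, 0]], [[0, 0, -2], [0, 0, 0]], [[0, 0, -3], [0, 0, 0]], [[0, 0, -3], [0, 0, 0]]])

```text
clock: 8.7
position: [0.4632, -0.2152, 0.1672]
tool_rot: [-3.142, -0.0, 2.768]
force: [-0.4, 0.3, -0.1]
grip_width: 0.0247
```

Call:
move_arm(motion=[[[0, 0, -1], [0, 0, 0]], [[0, 0, -2], [0, 0, 0]], [[0, 0, -3], [0, 0, 0]], [[0, 0, -3], [0, 0, 0]]])

```text
clock: 9.2
position: [0.4632, -0.2152, 0.1642]
tool_rot: [-3.142, -0.0, 2.768]
force: [0.6, 0.4, -1.3]
grip_width: 0.0248
```

Call:
move_arm(motion=[[[0, 0, -1], [0, 0, 0]], [[0, 0, -2], [0, 0, 0]], [[0, 0, -3], [0, 0, 0]]])

```text
clock: 9.57
position: [0.4632, -0.2152, 0.1612]
tool_rot: [-3.142, -0.0, 2.768]
force: [0.5, 0.9, 1.6]
grip_width: 0.0246
```

Call:
move_arm(motion=[[[0, 0, -1], [0, 0, 0]], [[0, 0, -2], [0, 0, 0]], [[0, 0, -3], [0, 0, 0]]])

```text
clock: 9.95
position: [0.4639, -0.2155, 0.1591]
tool_rot: [3.141, 0.002, 2.768]
force: [-2.8, 2.9, 30.4]
grip_width: 0.025
```

Run:
```python
from h import *
F=grab_frame("scene");print(np.round(observe()['force'],2))
I=cv2.resize(F['frame'][130:200,200:270],None,fx=8,fy=8,interpolation=cv2.INTER_CUBIC)
save('in7.png',I)
```

```text
[-2.75  2.1  20.62]
```

View pics/in7.png

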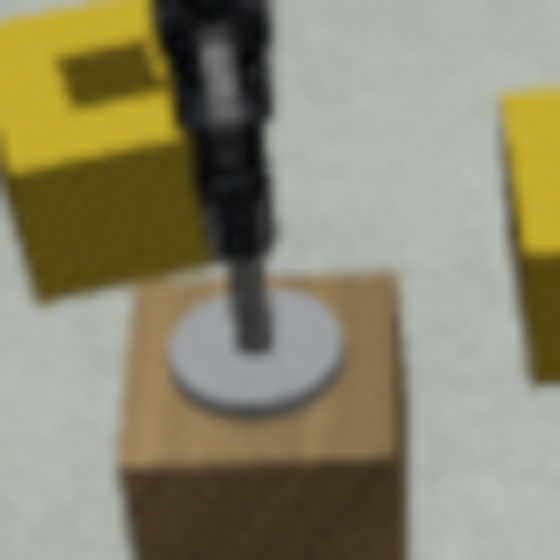

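The force jumped to 30 N with the foot flat on the face, so the rod has bottomed. I'll ease the press by 0.4 mm without lifting, check, then release.

Call:
move_arm(motion=[[[0, 0, 0.4], [0, 0, 0]], [[0, 0, 0.4], [0, 0, 0]], [[0, 0, 0.4], [0, 0, 0]], [[0, 0, 0.4], [0, 0, 0]]])

```text
clock: 10.5
position: [0.4636, -0.2154, 0.1593]
tool_rot: [3.142, 0.001, 2.768]
force: [-0.8, 0.2, 13.6]
grip_width: 0.0248
```

Call:
move_arm(motion=[[[0, 0, 0], [0, 0, 0]], [[0, 0, 0], [0, 0, 0]], [[0, 0, 0], [0, 0, 0]], [[0, 0, 0], [0, 0, 0]], [[0, 0, 0], [0, 0, 0]], [[0, 0, 0], [0, 0, 0]]], jaw=70)

```text
clock: 11.25
position: [0.4633, -0.2152, 0.1587]
tool_rot: [-3.142, 0.0, 2.768]
force: [0.2, 0.1, -0.5]
grip_width: 0.07
```

Run:
```python
from h import *
F=grab_frame("scene");print(np.round(observe()['force'],2))
I=cv2.resize(F['frame'][110:200,190:280],None,fx=6.5,fy=6.5,interpolation=cv2.INTER_CUBIC)
save('in8.png',I)
```

```text
[ 0.16 -0.7   0.04]
```

View pics/in8.png

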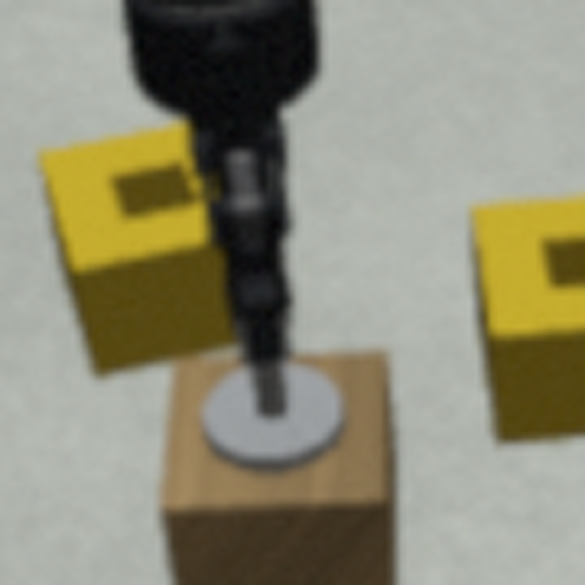

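Released with the foot still flat on the block. Retreating straight up.

Call:
move_arm(motion=[[[0, 0, 10], [0, 0, 0]], [[0, 0, 25], [0, 0, 0]], [[0, 0, 50], [0, 0, 0]], [[0, 0, 80], [0, 0, 0]], [[0, 0, 110], [0, 0, 0]], [[-5, 40, 130], [0, 0, 0]], [[-5, 90, 130], [0, 0, 0]], [[-5, 140, 130], [0, 0, 0]], [[-5, 190, 130], [0, 0, 0]], [[-5, 230, 130], [0, 0, 0]], [[-5, 250, 130], [0, 0, 0]], [[-5, 250, 130], [0, 0, 0]]])

```text
clock: 12.8
position: [0.4582, 0.036, 0.2896]
tool_rot: [3.141, 0.001, 2.77]
force: [-0.3, -0.8, -0.1]
grip_width: 0.0698
```

Run:
```python
from h import *
th=np.linspace(0,2*np.pi,40);ims=[]
for n,(a,b) in(("scene",(190,110)),("top",(325,150))):
    F=grab_frame(n)
    I=cv2.resize(F['frame'][b:b+90,a:a+90],None,fx=4.4,fy=4.4,interpolation=cv2.INTER_CUBIC)
    for r,z,c in((.032,.08,(255,0,0)),(.013,.138+.035,(0,255,0)),(.013,.09+.035,(0,255,0))):
        q=(proj(F,np.c_[.4633+r*np.cos(th),-.2152+r*np.sin(th),np.full(40,z)])-[a,b]+.5)*4.4
        cv2.polylines(I,[np.round(q).astype(np.int32)],True,c,1)
    ims.append(I)
save('fin9.png',np.hstack(ims))
```

```text
(no output)
```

View pics/fin9.png

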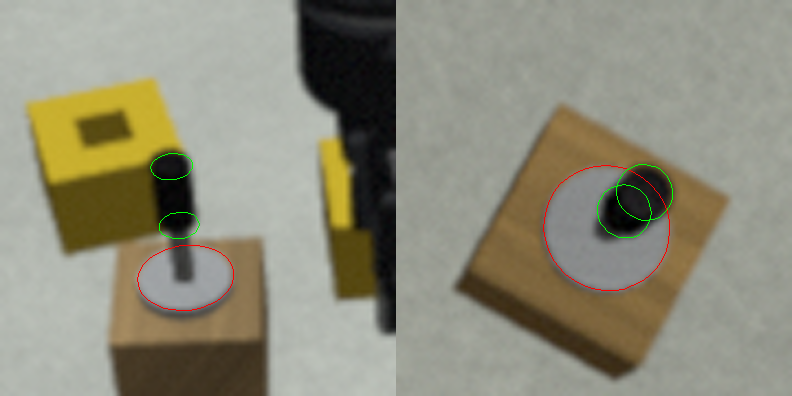

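Run:
```python
from h import *
print(job_done(), observe()['clock'])
```

```text
the job is handed in; nothing more can be done
the job is handed in; nothing more can be done
```

The gauge is standing upright in the square mortise with its foot flat on the block, and the job is handed in at about 13 s of the 38 s allowed. I lifted it out of the stand by its black grip and pushed the rod down into the wooden block with the square hole. I kept hold until it bottomed, then let go and backed off.

- **Bottoming:** the push force rose from about 2 N to 30 N within 3 mm. It was then eased to about 14 N before release without lifting the rod.
- **Last pictures:** both cameras show the gauge upright and centred to about 1–2 mm, and the gripper well clear of it.
- **Depth:** I estimate roughly 38 mm, give or take 3 mm, from the arm's position and the pictures. I did not read it off the gauge.
- **Weak check:** the foot's 3 N sliding friction was hard to tell from force noise of about ±1 N. The force picked up about 3 mm lower than I had computed, probably because the grasp height was slightly off. So I relied on the pictures for the foot resting on the face and on the sharp force rise for the bottom.

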